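# Put the packing table's air unit on standby and press its dust cap home

## Robot

A 6-joint arm with a two-finger parallel gripper is mounted at the origin on the work surface. World frame = base frame: x ahead of the robot, y to its left, z up, the work surface at z = 0. Lengths are in m, angles in degrees, forces in N, time in s.
With the tool pointing down it reaches from about 0.25 to 0.725 m from the base axis. Payload 4 kg.
Tool frame: the origin (TCP) lies midway between the tips of the shut fingers; the grasp point (between the pads) lies 19 mm behind it; z points along the fingers, y is the line along which they close (so a half turn about z gives the same grasp; the last joint's range is limited). The gripper opens to 85 mm and grips with 20 to 120 N. Pads are 22 mm wide; open, the fingers measure 114 mm over their backs; the gripper's body (76 mm by 85 mm) begins 54 mm behind the grasp point. The pads swing forward as they close: fully open they stand 13 mm farther back than shut.
Start: joints at [65.088, 13.785, 0.286, 76.501, 0, 90], TCP at [0.211, 0.453, 0.231] pointing down, gripper open.
Joint ranges: [-155.79, 155.79], [-60.16, 107.12], [-62.33, 73.08], [-114, 123.19], [-81.49, 82.49], [-180, 180]. Speed limits (degrees/s): [159.86, 159.86, 180, 180, 180, 180].

## Interface

Orientations are given as a 3x3 rotation matrix whose columns are the frame's x, y, z axes.
In Python, from station import env gives the robot as it stands. The module is installed in compiled form; this text tells all that it offers.
- The arm moves only by the tool play_rows, never from a script. Its argument "series" is a list of rows, each a list of 7 numbers: the shift along the tool's x, y, z in cm, then the turn, a rotation vector about the tool's x, y, z in rad, then the finger opening in cm, from 0 to 8.54. A call has 1 to 5 rows; each row shifts and turns the commanded pose from where the row before left it, along the tool's axes as they then stand; what a row does not reach is not made up. A row lasts 1/12 s, in which the tool goes at most 41.7 mm and 7.16 degrees, less where a joint would pass 70% of its speed; a pose out of reach is approached as far as the arm can. A call is refused whole if a number of a shift passes 4.17 or a number of a turn 0.125, either way. A call with a gripper value outside its range is refused whole. The fingers move at their own pace and stop on an object; "newtons" is the grip in N (left out, the last holds). Time passes only in rows, so rows that do not move let the fingers close. It gives the time, the measured TCP pose, the force, the opening and the grip force at its end, in the units of the state.
- env.observe(): the state, without advancing time (a new reading comes with each control period).
- env.read_camera(name): name is "scene" or "side" or "wrist"; returns (picture, depth): 384x512x3 uint8, blue, green, red; 384x512 float32, m along the optical axis (not along the pixel's ray), 0 where there is no reading.
- env.camera_params(name): a dict with "fx", "fy", "cx", "cy" (pixels), "rvec" (rotation vector, rad) and "tvec" (3), from world to camera coordinates, as OpenCV has them. Camera axes: x right, y down, z forward; pixel columns grow to the right and rows downward; lengths in m; the calibration is good to about 2 mm. The wrist camera is an equidistant fisheye: a pixel r from the principal point sees the ray r / f radians off the axis. A picture is of the moment at which its call begins: read the wrist's pose just before it. camera_params takes no time and is no camera call; for the wrist camera it gives the pose at the moment of the call.
- env.job_done(): hands the job in; it is judged then, once.
Trained networks look in the newest picture that a camera, given by its name, has taken for a name from the list of things; names that differ only in an ending like _2 or _b are one class to them, and where a whole thing is asked for, a point or a joint stands for the part that bears it (a point fixed in the world has none). Each returns a list of dicts, best first, with "score" (0 to 1); they miss things now and then, are a little off and sometimes report something else, mostly with a low value. They report only what shows in the picture. A call takes as long as a camera call. They do not tell look-alikes from the thing itself.
- env.regions_of(camera, name): "pixels" (384x512 bool, what is visible of it) and "extent" ([left, top, right, bottom] in pixels, round what is visible of it).
- env.place_of(camera, name): "at" ([column, row] in pixels: a listed point, or the origin of a listed thing).
The state is a dict: "time": time; "qpos": joint angles; "joint_vel": joint speeds; "joint_efforts": joint torques, N m; "position": TCP position; "ee_rot": TCP orientation; "wrist_force": force on the tool from outside, world axes, zero at the start; "moment": the same for the moment, N m; "width": finger opening in m; "gripper_force": force on a finger pad.
Only numpy, scipy, OpenCV 4.12 (cv2) and the standard library are available. Lean on these libraries where they do the work, as an engineer would, in place of code of your own. Each camera call takes 0.05 s, during which the arm holds its last target. There are 200 camera calls.

## Task

Swing the throttle lever of the blue air unit round until it points at the green marker and leave it there; then take the orange dust cap, press it straight down onto the brass air outlet until it clicks, and keep pressing after the click with a firm push of about 10 N, so that the rubber seal under it is squeezed. Finish like that, with the cap still held pressed down: do not let go. Leave the spray can, the tape roll and the book where they are.

Things in the scene. Friction and masses are not known exactly. Their poses are not given: they have to be found in the camera images.
- unit: Blue air unit, a fixed box 150 x 320 x 50 mm (x, y, z of its frame) that stands on the table; origin at the centre of its underside, z up. On top: the throttle's pivot at (0, 60) mm with a flat round aluminium scale of radius 115 mm (its top 54 mm above the table), and the brass air outlet at (0, -95) mm.
- throttle (a joint): Angle of the throttle lever about its upright pivot: 0 to 2.6 rad. At 0 it points along the unit's +x axis; it grows anticlockwise seen from above (towards the unit's +y, then its -x). It stays where it is left; about 2.5 N at the knob moves it.
- throttle_knob (a point): Centre of the top of the lever's upright red round knob (18 mm across, 45 mm tall), 85 mm from the pivot and 125 mm above the table. The knob stands on the steel lever arm, which is 12 mm wide and has its top 80 mm above the table. x axis: along the lever, from the pivot outwards.
- setpoint: Green marker block on the rim of the scale (30 mm radially, 12 mm wide, 12 mm high, its top 66 mm above the table, so the lever and knob pass over it). Fixed, at a different place round the scale each time. Its origin lies on the throttle's pivot axis, 54 mm above the table; its x axis points from the pivot to the marker's middle, 107 mm out: the direction in which the lever must point.
- cap: Orange round dust cap, 36 mm outside diameter, 40 mm tall, 60 g nominal, closed on top, standing mouth down on the table; origin at the centre of its mouth (underside), z up through the closed top. Inside: a lip 3 mm high at the mouth with a 22 mm opening, a 30 mm bore above it, 34 mm deep.
- outlet_seat (a point): Where the cap's origin must go: centre of the top of the black rubber seal (39 mm across) of the brass air outlet, 82 mm above the table; z up. An 18 mm stud rises through it. The cap's lip meets the stud's catch balls about 13 mm above this point, takes roughly 6 to 15 N to force over them and snaps past some 5 to 8 mm above it: the force drops and the balls pull the cap down.
- stud_tip (a point): Top of the brass stud, 26 mm straight above the seat point. The stud tapers from 18 mm to 8 mm over its top 10 mm. Four sprung steel balls bulge from it to a width of 26 mm, centred 18 mm below this tip. Under the seal a brass neck 36 mm wide stands on the unit.
- seal (a joint): How far the rubber seal (39 mm across) is squeezed down, 0 to 0.004 m. It gives under about 3 N, then 2 N more per mm, and springs back up when the cap is no longer pressed. 0.003 m is well squeezed.
- spray_can: Bystander: upright spray can, 54 mm across, 160 mm tall, origin at the centre of its underside.
- tape_roll: Bystander: brown roll of parcel tape lying flat, 104 mm across, 48 mm high, origin at the centre of its underside.
- book: Bystander: yellow book lying flat, 230 x 165 x 31 mm, origin at the centre of its underside.
Things that resemble listed ones, but are neither listed nor needed, are in the scene too. Of the things shaped like the cap, the orange one is meant.

How it is judged (in metres and radians):
On the way, in this order (a step that is already met when the one before it is completed fails the run):
1. the throttle lever points at the green marker (within 0.10 rad), at rest (angle between the x axis of throttle_knob and the x axis of setpoint, either way round below 0.1 rad and velocity of joint throttle between -0.05 and 0.05 rad/s), for 0.3 s.
2. the lever still points at the marker and the cap has snapped over the stud and sits on the seal (angle between the x axis of throttle_knob and the x axis of setpoint, either way round below 0.1 rad and z of cap in the frame of outlet_seat below 0.003 m and horizontal distance between cap and outlet_seat below 0.004 m and angle between the z axis of cap and the z axis of outlet_seat, either way round below 0.12 rad and angle between cap's own z axis and vertical below 0.12 rad), for 0.2 s.
At the end, for the whole second after the job is handed in: The lever points at the green marker within 0.10 rad; the cap is upright (within 0.12 rad), snapped over the stud (its mouth less than 3 mm above the seat point, within 4 mm of its centre), and the robot is still pressing it down so that the seal is squeezed by more than 1.5 mm (about 6 N) (all of step 2 and value of joint seal above 0.0015 m and contact force between any of the fingers, the arm and cap above 1 N); the arm keeps its last pose, push and grip.
It fails at once if the spray can is moved by more than 30 mm or tipped (distance of spray_can from where it was at the start of the episode above 0.03 m or angle between spray_can's own z axis and vertical above 0.3 rad).
It fails at once if the tape roll is moved by more than 30 mm or tipped (distance of tape_roll from where it was at the start of the episode above 0.03 m or angle between tape_roll's own z axis and vertical above 0.3 rad).
It fails at once if the book is moved by more than 30 mm or tipped (distance of book from where it was at the start of the episode above 0.03 m or angle between book's own z axis and vertical above 0.3 rad).
It also fails if it takes over 67 s, if anything falls off the work surface, if the arm or the gripper's body presses on something with over 40 N, if the wrist force passes 120 N, or if a joint passes its speed limit or range.

## Working session

There is one attempt and no reset: what is moved stays moved. The work goes in short steps, Python scripts to look and compute and a tool call to move; the robot and the scene stay as the last step left them, time stands still between calls to the robot, and variables do not carry over. Pictures are saved under pics/ and viewed, at most 10 in all, crops included, and the job is handed in when it is done.

Besides the shell and the picture viewer there is one more tool, called after ">>>" in YAML: its name, and indented under it one key for each argument. play_rows: Moves the arm, as the interface text tells. Its arguments: {"type":"object","properties":{"series":{"type":"array"},"newtons":{"type":"number"}},"required":["series"]}

```bash
mkdir -p pics
cat > h.py <<'E'
import numpy as np, cv2
from station import env
def cam(n):
    p=env.camera_params(n); R=cv2.Rodrigues(np.array(p['rvec'],float))[0]; return p,R,np.array(p['tvec'],float).ravel()
def ray(n,uv,P=None):
    p,R,t=P or cam(n); x=(uv[0]-p['cx'])/p['fx']; y=(uv[1]-p['cy'])/p['fy']
    if n=='wrist':
        r=np.hypot(x,y); s=np.sin(r)/r if r>1e-9 else 1; d=np.array([x*s,y*s,np.cos(r)])
    else: d=np.array([x,y,1.])
    return -R.T@t, R.T@d
def atz(n,uv,z,P=None):
    o,d=ray(n,uv,P); return o+d*(z-o[2])/d[2]
def proj(n,X,P=None):
    p,R,t=P or cam(n); c=R@np.array(X)+t
    if n=='wrist':
        r=np.hypot(c[0],c[1]); th=np.arctan2(r,c[2]); k=th/r if r>1e-9 else 1
        return np.array([p['cx']+p['fx']*c[0]*k,p['cy']+p['fy']*c[1]*k])
    return np.array([p['cx']+p['fx']*c[0]/c[2],p['cy']+p['fy']*c[1]/c[2]])
def pt(n,uv,D,P=None):
    o,d=ray(n,uv,P); p,R,t=P or cam(n); z=D[int(round(uv[1])),int(round(uv[0]))]; return o+d*z/(R@d)[2]
Z=dict(throttle_knob=.125,setpoint=.054,cap=0,outlet_seat=.082,stud_tip=.108,unit=0,spray_can=0,tape_roll=0,book=0)
E
python3 - <<'E'
from h import *
ims=[]
for n in ['scene','side']:
    im,D=env.read_camera(n); P=cam(n); cv2.imwrite(f'pics/{n}0.png',im)
    for k,z in Z.items():
        for r in env.place_of(n,k)[:3]: print(n,k,round(r['score'],2),np.round(r['at']),np.round(atz(n,r['at'],z,P),3))
E
```

```text
scene throttle_knob 0.49 [276. 179.] [0.587 0.108 0.125]
scene cap 0.6 [149. 215.] [ 0.506 -0.288  0.   ]
scene cap 0.59 [158. 194.] [ 0.437 -0.242  0.   ]
scene cap 0.46 [124. 233.] [ 0.543 -0.372  0.   ]
scene outlet_seat 0.73 [213. 195.] [ 0.553 -0.082  0.082]
scene stud_tip 0.68 [362. 156.] [0.584 0.407 0.108]
scene stud_tip 0.65 [214. 191.] [ 0.555 -0.079  0.108]
scene unit 0.63 [240. 199.] [0.544 0.007 0.   ]
scene unit 0.45 [274. 179.] [0.505 0.139 0.   ]
scene spray_can 0.68 [126. 266.] [ 0.655 -0.388  0.   ]
scene tape_roll 0.65 [172. 276.] [ 0.728 -0.267  0.   ]
scene book 0.62 [361. 156.] [0.517 0.465 0.   ]
side throttle_knob 0.72 [243. 171.] [0.587 0.108 0.125]
side setpoint 0.2 [241. 318.] [ 0.514 -0.316  0.054]
side cap 0.71 [239. 319.] [ 0.515 -0.281  0.   ]
side cap 0.55 [266. 348.] [ 0.561 -0.362  0.   ]
side cap 0.51 [205. 310.] [ 0.439 -0.245  0.   ]
side outlet_seat 0.7 [240. 229.] [ 0.548 -0.077  0.082]
side stud_tip 0.65 [244. 224.] [ 0.557 -0.086  0.108]
side stud_tip 0.44 [207. 145.] [0.502 0.28  0.108]
side unit 0.55 [225. 229.] [0.521 0.013 0.   ]
side spray_can 0.87 [310. 352.] [ 0.652 -0.387  0.   ]
side tape_roll 0.59 [326. 307.] [ 0.722 -0.284  0.   ]
side book 0.86 [210. 142.] [0.525 0.457 0.   ]
```

Run:
```python
import cv2
a=cv2.imread('pics/scene0.png')[120:320,90:410]; b=cv2.imread('pics/side0.png')[120:370,160:360]
cv2.imwrite('pics/a.png',cv2.resize(a,None,fx=2.5,fy=2.5,interpolation=cv2.INTER_CUBIC))
cv2.imwrite('pics/b.png',cv2.resize(b,None,fx=2.4,fy=2.4,interpolation=cv2.INTER_CUBIC))
```

```text
(no output)
```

View pics/a.png

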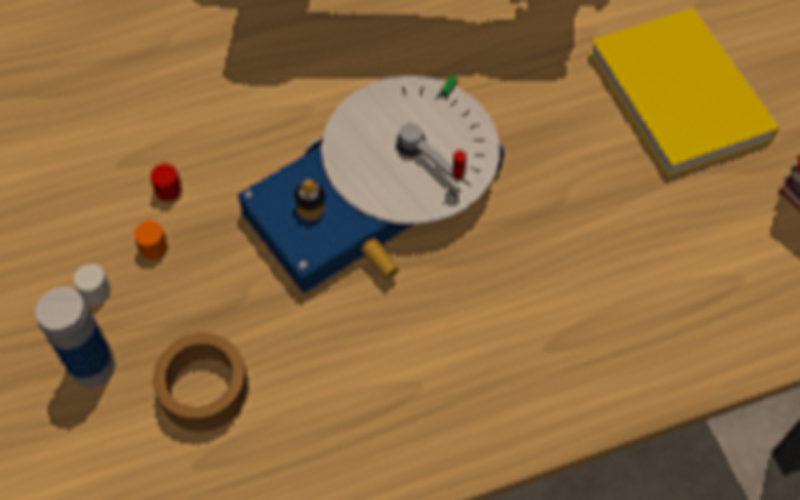

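View pics/b.png

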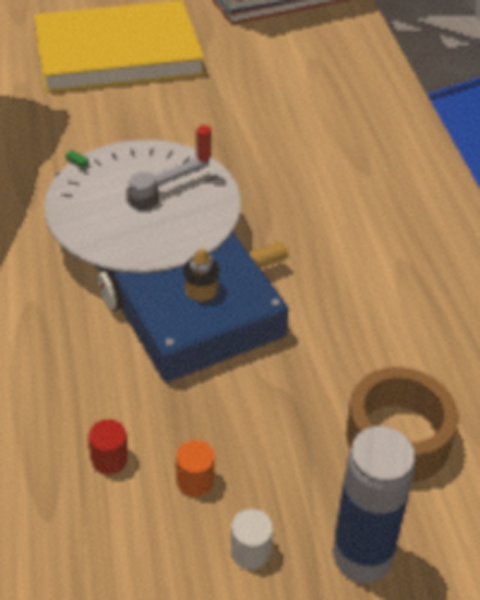

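The pictures show three cap-like things: red at scene (156,193), orange at (149,215) and white at (126,233). The orange one is meant. The green marker is at scene (270,154) and side (192,186). The lever knob is at scene (276,179).

```bash
cat >> h.py <<'E'
def mask(im,c):
    h=cv2.cvtColor(im,cv2.COLOR_BGR2HSV); H,S,V=h[...,0].astype(int),h[...,1],h[...,2]
    return dict(green=(H>45)&(H<85)&(S>110)&(V>40),orange=(H>5)&(H<13)&(S>190)&(V>110),red=((H<4)|(H>174))&(S>170)&(V>60),
      grey=(S<60)&(V>100))[c]
def cloud(n,m,D,P):
    vs,us=np.where(m&(D>0)); return np.array([pt(n,(u,v),D,P) for u,v in zip(us,vs)]).reshape(-1,3)
E
python3 - <<'E'
from h import *
from scipy.optimize import least_squares
for n in ['scene','side']:
    im,D=env.read_camera(n); P=cam(n)
    for c in ['green','orange','red']:
        m=mask(im,c); k,l,st,ce=cv2.connectedComponentsWithStats(m.astype(np.uint8))
        for i in range(1,k):
            if st[i,4]>12:
                q=cloud(n,l==i,D,P)
                if len(q)>5:
                    top=q[q[:,2]>q[:,2].max()-.006]
                    print(n,c,st[i,4],ce[i].round(1),'all',q.mean(0).round(4),'top',top.mean(0).round(4), len(top))
    q=cloud(n,mask(im,'grey'),D,P); q=q[(abs(q[:,2]-.054)<.006)&(np.hypot(q[:,0]-.53,q[:,1]-.08)<.2)]
    h=cv2.convexHull(q[:,:2].astype(np.float32))[:,0]
    f=least_squares(lambda p:np.hypot(h[:,0]-p[0],h[:,1]-p[1])-p[2],[.53,.08,.11],loss='soft_l1',f_scale=.002)
    print(n,'disc',len(q),q[:,2].mean(),f.x.round(4))
E
```

```text
scene green 1673 [21.4 99.9] all [ 0.0405 -0.5779  0.1639] top [ 0.049  -0.5788  0.1691] 362
scene green 101 [ 54.7 120. ] all [ 0.0108 -0.5227  0.0166] top [ 0.0275 -0.5221  0.0244] 44
scene green 25 [269.2 153.4] all [0.4398 0.1457 0.0583] top [0.4449 0.1429 0.0642] 19
scene green 149 [ 74.4 308. ] all [ 0.7422 -0.5401  0.0266] top [ 0.7427 -0.5399  0.0276] 106
scene green 16 [ 79.6 305.6] all [ 0.7295 -0.5324  0.0015] top [ 0.7298 -0.532   0.0025] 12
scene green 30 [ 76.4 329.2] all [ 7.921e-01 -5.495e-01  1.000e-04] top [ 0.7952 -0.5497  0.0013] 19
scene green 41 [ 60.9 381.9] all [ 0.9213 -0.5955  0.0263] top [ 0.9218 -0.5959  0.0273] 30
scene red 34 [273.2 185.1] all [0.5967 0.0958 0.1127] top [0.5949 0.096  0.1226] 16
scene red 69 [419.  194.8] all [0.7538 0.5272 0.0679] top [0.7557 0.5274 0.069 ] 48
scene red 108 [155.8 192.5] all [ 0.4504 -0.2468  0.0322] top [ 0.4459 -0.2469  0.0393] 29
scene red 18 [497.8 212.9] all [0.8987 0.7015 0.0918] top [0.8988 0.7007 0.0945] 15
scene red 36 [460.1 227.7] all [0.9048 0.5619 0.0957] top [0.9026 0.5593 0.0978] 16
scene red 15 [466.9 23
[... 202 characters left out ...]
0934] top [ 0.7349 -0.5384  0.0937] 38
scene red 76 [ 67.2 325.4] all [ 0.8007 -0.5516  0.0694] top [ 0.8063 -0.5525  0.07  ] 63
scene red 493 [331.  379.4] all [ 1.0891  0.1793 -0.5624] top [ 1.0949  0.1788 -0.5445] 12
scene disc 2715 0.052083671542272836 [0.5148 0.0639 0.1142]
side green 25 [191.5 185.4] all [0.4403 0.1419 0.0629] top [0.4406 0.1415 0.0634] 21
side orange 268 [240.9 314. ] all [ 0.5176 -0.2902  0.0317] top [ 0.5182 -0.285   0.0382] 160
side red 2419 [433.7 298.7] all [ 1.3587  0.0582 -0.5713] top [ 1.3773  0.0714 -0.5511] 101
side red 139 [204.3 301.4] all [ 0.4401 -0.2484  0.0383] top [ 0.4398 -0.2483  0.0388] 113
side disc 3082 0.051650658347862685 [0.5109 0.0635 0.115 ]
```

Run:
```python
from h import *
s=env.observe(); print(s['time'],s['qpos'],s['position'],s['ee_rot'],s['wrist_force'],s['width'])
```

```text
1.1 [ 6.50874172e+01  1.37850017e+01  2.87025335e-01  7.65024953e+01
 -3.11000666e-04  9.00003363e+01] [0.21061727 0.45347137 0.23131328] [[-9.06949056e-01  4.21240324e-01  1.45544535e-06]
 [ 4.21240324e-01  9.06949056e-01 -9.75219819e-06]
 [-5.42803391e-06 -8.23165467e-06 -1.00000000e+00]] [-0.14494655 -0.21193437  0.32059173] 0.08562642519488399
```

>>> play_rows:
  series:
    - [-3.72, -1.26, 0, 0, 0, 0, 6]
    - [-3.72, -1.26, 0, 0, 0, 0, 6]
    - [-3.72, -1.26, 0, 0, 0, 0, 6]
    - [-3.72, -1.26, 0, 0, 0, 0, 6]
    - [-3.72, -1.26, 0, 0, 0, 0, 6]
  newtons: 40

```text
time: 1.52
position: [0.3537, 0.3167, 0.2315]
ee_rot: [[-0.907, 0.421, 0.0], [0.421, 0.907, 0.0], [-0.0, 0.0, -1.0]]
wrist_force: [1.3, 1.1, 0.5]
width: 0.06
gripper_force: 0.0
```

>>> play_rows:
  series:
    - [-3.72, -1.26, 0, 0, 0, 0, 6]
    - [-3.72, -1.26, 0, 0, 0, 0, 6]
    - [-3.72, -1.26, 0, 0, 0, 0, 6]
    - [-3.72, -1.26, 0, 0, 0, 0, 6]
    - [-3.72, -1.26, 0, 0, 0, 0, 6]

```text
time: 1.93
position: [0.4961, 0.1809, 0.2315]
ee_rot: [[-0.907, 0.421, 0.0], [0.421, 0.907, 0.0], [-0.0, 0.0, -1.0]]
wrist_force: [0.9, 0.8, 0.6]
width: 0.0598
gripper_force: 0.0
```

>>> play_rows:
  series:
    - [-3.72, -1.26, 0, 0, 0, 0, 6]
    - [-3.72, -1.26, 0, 0, 0, 0, 6]
    - [-3.72, -1.26, 0, 0, 0, 0, 6]
    - [0, 0, 0, 0, 0, 0, 6]
    - [0, 0, 0, 0, 0, 0, 6]

```text
time: 2.35
position: [0.5813, 0.0993, 0.2303]
ee_rot: [[-0.905, 0.425, -0.001], [0.425, 0.905, -0.0], [0.001, -0.001, -1.0]]
wrist_force: [-0.6, 0.9, -0.4]
width: 0.0601
gripper_force: 0.0
```

Run:
```python
from h import *
n='wrist'; P=cam(n); s=env.observe(); im,D=env.read_camera(n); print(s['time'],s['qpos'].round(1) if hasattr(s['qpos'],'round') else s['qpos'],s['position'],s['width'])
for k,z in [('throttle_knob',.125),('setpoint',.054),('outlet_seat',.082),('stud_tip',.108)]:
    for r in env.place_of(n,k)[:2]: print(k,round(r['score'],2),np.round(r['at']),atz(n,r['at'],z,P).round(4))
for c in ['green','red','orange']:
    k,l,st,ce=cv2.connectedComponentsWithStats(mask(im,c).astype(np.uint8))
    for i in range(1,k):
        if st[i,4]>12:
            q=cloud(n,l==i,D,P); top=q[q[:,2]>q[:,2].max()-.004]; print(c,st[i,4],ce[i].round(),q.mean(0).round(4),top.mean(0).round(4))
cv2.imwrite('pics/w1.png',im)
```

```text
2.35 [ 9.7 24.2 15.  80.8  0.  34.8] [0.58125094 0.09928935 0.23027689] 0.06010356950675242
throttle_knob 0.96 [259. 202.] [0.5873 0.0993 0.125 ]
setpoint 0.41 [ 56. 308.] [ 0.6375 -0.2968  0.054 ]
outlet_seat 0.98 [106. 234.] [ 0.561  -0.0882  0.082 ]
stud_tip 0.9 [100. 238.] [ 0.5571 -0.0791  0.108 ]
stud_tip 0.44 [ 37. 234.] [ 0.5165 -0.1666  0.108 ]
green 260 [240.  42.] [0.4434 0.1458 0.0662] [0.4433 0.1458 0.0663]
green 17 [ 35. 355.] [ 0.7201 -0.4744  0.0604] [0.5408 0.0447 0.3279]
red 520 [ 20. 188.] [ 0.4431 -0.2352  0.03  ] [ 0.4419 -0.2419  0.0401]
red 379 [261. 198.] [0.5872 0.1015 0.1184] [0.5898 0.1003 0.1254]
orange 267 [ 36. 234.] [ 0.5184 -0.2665  0.0228] [ 0.52   -0.2669  0.038 ]
```

View pics/w1.png

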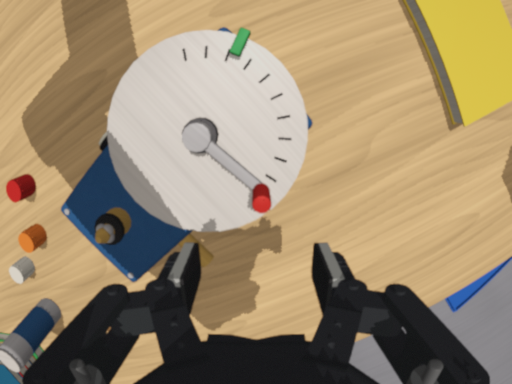

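The wrist view shows the knob at (261,198), which I measure at (0.588, 0.100). The marker is at (240,42), the hub at (200,136), the outlet at (107,228) and the orange cap at (33,237). I'll grasp the knob now.

>>> play_rows:
  series:
    - [-0.3, 0.2, 3.5, 0, 0, 0, 6]
    - [-0.3, 0.15, 3.5, 0, 0, 0, 6]
    - [0, 0, 3.4, 0, 0, 0, 6]
    - [0, 0, 3.4, 0, 0, 0, 6]
    - [0, 0, 0, 0, 0, 0, 4]

```text
time: 3.02
position: [0.581, 0.1021, 0.0864]
ee_rot: [[-0.908, 0.419, -0.013], [0.419, 0.908, -0.002], [0.011, -0.008, -1.0]]
wrist_force: [-1.3, -0.8, -2.0]
width: 0.0491
gripper_force: 0.0
```

>>> play_rows:
  series:
    - [0, 0, 0, 0, 0, 0, 1.2]
    - [0, 0, 0, 0, 0, 0, 1.2]
    - [0, 0, 0, 0, 0, 0, 1.2]
    - [0, 0, 0, 0, 0, 0, 1.2]
    - [0, 0, 0, 0, 0, 0, 1.2]

```text
time: 3.43
position: [0.588, 0.1022, 0.0961]
ee_rot: [[-0.907, 0.421, 0.003], [0.421, 0.907, 0.001], [-0.003, 0.002, -1.0]]
wrist_force: [-3.7, -0.7, 7.9]
width: 0.0166
gripper_force: 39.8
```

Run:
```python
from h import *
s=env.observe(); print(s['position'],s['ee_rot'],s['wrist_force'],s['width'],s['gripper_force'])
n='wrist'; P=cam(n); im,D=env.read_camera(n)
q=cloud(n,mask(im,'grey'),D,P); q=q[(abs(q[:,2]-.054)<.004)&(np.hypot(q[:,0]-.513,q[:,1]-.064)<.135)]
k=q.mean(0); print(len(q),k); np.save('q.npy',q)
from scipy.optimize import least_squares
h=cv2.convexHull(q[:,:2].astype(np.float32))[:,0]
f=least_squares(lambda p:np.hypot(h[:,0]-p[0],h[:,1]-p[1])-.115,[.513,.064],loss='soft_l1',f_scale=.001); print(f.x)
k,l,st,ce=cv2.connectedComponentsWithStats(mask(im,'green').astype(np.uint8))
for i in range(1,k):
    if st[i,4]>50: g=cloud(n,l==i,D,P); print(g.mean(0))
# target knob steps on the arc
c=(f.x+[.513,.064])/2; a0=np.arctan2(*(s['position'][:2]-c)[::-1]); print('a0',np.degrees(a0),np.hypot(*(s['position'][:2]-c)))
R=np.array(s['ee_rot']); a1=np.radians(131); N=20; r=np.hypot(*(s['position'][:2]-c)); p=np.array(s['position'][:2])
for i in range(1,N+1):
    a=a0+(a1-a0)*i/N; t=c+.085*np.array([np.cos(a),np.sin(a)]); d=np.r_[t-p,0]; print((R.T@d*100)[:2].round(2)); p=t
```

```text
[0.58803696 0.10218042 0.09611091] [[-9.06952086e-01  4.21220746e-01  3.31614190e-03]
 [ 4.21225505e-01  9.06955526e-01  8.64585620e-04]
 [-2.64341182e-03  2.18098128e-03 -9.99994128e-01]] [-3.74130158 -0.71323241  7.85483919] 0.01658249642738451 39.81269180774689
64468 [0.50807317 0.07824257 0.05437388]
[0.51277166 0.06579096]
[0.45109606 0.13850316 0.06520216]
a0 26.38751921419864 0.08389195379356588
[0.56 0.54]
[0.67 0.4 ]
[0.7  0.34]
[0.73 0.27]
[0.75 0.2 ]
[0.76 0.13]
[0.77 0.06]
[ 0.78 -0.01]
[ 0.77 -0.08]
[ 0.76 -0.15]
[ 0.74 -0.22]
[ 0.72 -0.28]
[ 0.69 -0.35]
[ 0.66 -0.41]
[ 0.62 -0.47]
[ 0.57 -0.52]
[ 0.52 -0.57]
[ 0.47 -0.62]
[ 0.41 -0.66]
[ 0.35 -0.69]
```

>>> play_rows:
  series:
    - [0.56, 0.5, 0, 0, 0, 0, 1.2]
    - [0.67, 0.4, 0, 0, 0, 0, 1.2]
    - [0.7, 0.34, 0, 0, 0, 0, 1.2]
    - [0.73, 0.27, 0, 0, 0, 0, 1.2]
    - [0.75, 0.2, 0, 0, 0, 0, 1.2]

```text
time: 3.9
position: [0.5666, 0.1308, 0.0961]
ee_rot: [[-0.907, 0.422, 0.008], [0.422, 0.907, -0.002], [-0.008, 0.002, -1.0]]
wrist_force: [0.9, -6.7, 3.5]
width: 0.0166
gripper_force: 39.4
```

>>> play_rows:
  series:
    - [0.76, 0.13, 0, 0, 0, 0, 1.2]
    - [0.77, 0.06, 0, 0, 0, 0, 1.2]
    - [0.78, -0.01, 0, 0, 0, 0, 1.2]
    - [0.77, -0.08, 0, 0, 0, 0, 1.2]
    - [0.76, -0.15, 0, 0, 0, 0, 1.2]

```text
time: 4.32
position: [0.533, 0.1498, 0.0962]
ee_rot: [[-0.907, 0.42, 0.011], [0.42, 0.907, 0.005], [-0.008, 0.009, -1.0]]
wrist_force: [5.8, 4.3, -0.0]
width: 0.0165
gripper_force: 39.3
```

>>> play_rows:
  series:
    - [0.74, -0.22, 0, 0, 0, 0, 1.2]
    - [0.72, -0.28, 0, 0, 0, 0, 1.2]
    - [0.69, -0.35, 0, 0, 0, 0, 1.2]
    - [0.66, -0.41, 0, 0, 0, 0, 1.2]
    - [0.62, -0.47, 0, 0, 0, 0, 1.2]

```text
time: 4.73
position: [0.4936, 0.155, 0.0963]
ee_rot: [[-0.909, 0.416, 0.009], [0.416, 0.909, 0.019], [-0.0, 0.021, -1.0]]
wrist_force: [2.2, 22.0, -0.4]
width: 0.0158
gripper_force: 39.1
```

>>> play_rows:
  series:
    - [0.8, 0.36, 0, 0, 0, 0, 1.2]
    - [0.71, -0.66, 0, 0, 0, 0, 1.2]
    - [0.62, -0.73, 0, 0, 0, 0, 1.2]
    - [0.53, -0.8, 0, 0, 0, 0, 1.2]
    - [0.41, -0.8, 0, 0, 0, 0, 1.2]

```text
time: 5.15
position: [0.4509, 0.1417, 0.096]
ee_rot: [[-0.909, 0.417, 0.001], [0.417, 0.909, 0.015], [0.005, 0.014, -1.0]]
wrist_force: [-9.3, 16.1, 11.0]
width: 0.0126
gripper_force: 23.7
```

>>> play_rows:
  series:
    - [0, 0, 0, 0, 0, 0, 1.2]
    - [0, 0, 0, 0, 0, 0, 1.2]

```text
time: 5.32
position: [0.4488, 0.1406, 0.0958]
ee_rot: [[-0.909, 0.418, -0.002], [0.418, 0.909, 0.012], [0.007, 0.01, -1.0]]
wrist_force: [-12.1, 12.5, 15.5]
width: 0.0124
gripper_force: 21.6
```

Run:
```python
from h import *
for n in ['scene','side']:
    P=cam(n); im,D=env.read_camera(n); cv2.imwrite(f'pics/{n}1.png',im[100:280,130:330])
    for k,z in [('throttle_knob',.125)]:
        for r in env.place_of(n,k)[:2]: print(n,k,round(r['score'],2),np.round(r['at']),atz(n,r['at'],z,P).round(4))
```

```text
scene throttle_knob 0.73 [270. 149.] [0.4718 0.1343 0.125 ]
side throttle_knob 0.56 [195. 170.] [0.4529 0.1302 0.125 ]
```

>>> play_rows:
  series:
    - [0, 0, 0, 0, 0, 0, 5]
    - [0, 0, 0, 0, 0, 0, 5]
    - [0, 0, 0, 0, 0, 0, 5]
    - [0, 0, -3, 0, 0, 0, 5]
    - [0, 0, -4, 0, 0, 0, 5]

```text
time: 5.93
position: [0.4483, 0.1342, 0.1608]
ee_rot: [[-0.907, 0.422, -0.008], [0.422, 0.907, -0.003], [0.006, -0.006, -1.0]]
wrist_force: [1.4, 0.9, -0.1]
width: 0.0503
gripper_force: 0.0
```

>>> play_rows:
  series:
    - [3, 1, -4, 0, 0, 0, 5]
    - [3, 1, -2, 0, 0, 0, 5]
    - [0, 0, 0, 0, 0, 0, 5]
    - [0, 0, 0, 0, 0, 0, 5]

```text
time: 6.27
position: [0.4099, 0.1756, 0.2175]
ee_rot: [[-0.908, 0.42, 0.004], [0.42, 0.908, 0.001], [-0.003, 0.003, -1.0]]
wrist_force: [-0.2, -0.0, -0.1]
width: 0.0498
gripper_force: 0.0
```

```bash
cat > lk.py <<'E'
from h import *
import sys
n='wrist'; P=cam(n); s=env.observe(); im,D=env.read_camera(n); print(s['time'],s['position'],s['width'],s['wrist_force'])
for k,z in [('throttle_knob',.125),('outlet_seat',.082),('stud_tip',.108)]:
    for r in env.place_of(n,k)[:2]: print(k,round(r['score'],2),np.round(r['at']),atz(n,r['at'],z,P).round(4))
for c in ['green','red','orange']:
    k,l,st,ce=cv2.connectedComponentsWithStats(mask(im,c).astype(np.uint8))
    for i in range(1,k):
        if st[i,4]>40:
            q=cloud(n,l==i,D,P); top=q[q[:,2]>q[:,2].max()-.004]; print(c,st[i,4],ce[i].round(),q.mean(0).round(4),top.mean(0).round(4))
cv2.imwrite(sys.argv[1],im)
E
python3 lk.py pics/w2.png
```

```text
6.2667 [0.409891   0.17562095 0.21748272] 0.049783559989166136 [-0.19029382 -0.00140827 -0.11974908]
throttle_knob 0.82 [239. 266.] [0.4617 0.1351 0.125 ]
stud_tip 0.87 [131. 363.] [ 0.5587 -0.0826  0.108 ]
green 253 [244. 216.] [0.4399 0.1477 0.0648] [0.4406 0.1468 0.0663]
red 466 [240. 256.] [0.4581 0.1368 0.114 ] [0.4607 0.135  0.1249]
red 424 [ 45. 291.] [ 0.4387 -0.2344  0.0288] [ 0.4405 -0.2413  0.0401]
orange 212 [ 61. 324.] [ 0.5127 -0.2675  0.0218] [ 0.5125 -0.2679  0.0376]
```

View pics/w2.png

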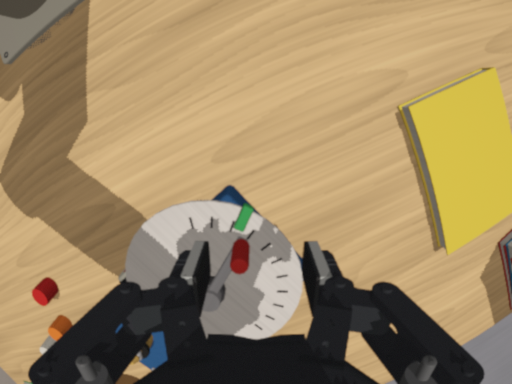

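The wrist view shows the knob top at (241,246), the marker at (244,216) and the hub at (215,293). The lever is about 5° short of the marker, so I'll regrasp the knob on centre and move it on.

>>> play_rows:
  series:
    - [-3.2, -0.8, 0, 0, 0, 0, 5]
    - [-3.2, -0.7, 0, 0, 0, 0, 5]
    - [0, 0, 4, 0, 0, 0, 5]
    - [0, 0, 4, 0, 0, 0, 5]
    - [0, 0, 4, 0, 0, 0, 5]

```text
time: 6.88
position: [0.4618, 0.1328, 0.0939]
ee_rot: [[-0.906, 0.424, 0.0], [0.424, 0.906, -0.0], [-0.0, 0.0, -1.0]]
wrist_force: [0.6, 0.2, -0.2]
width: 0.0501
gripper_force: 0.0
```

>>> play_rows:
  series:
    - [0, 0, 0, 0, 0, 0, 5]
    - [0, 0, 0, 0, 0, 0, 1.4]
    - [0, 0, 0, 0, 0, 0, 1.4]
    - [0, 0, 0, 0, 0, 0, 1.4]
    - [0, 0, 0, 0, 0, 0, 1.4]

```text
time: 7.3
position: [0.4631, 0.1344, 0.0983]
ee_rot: [[-0.907, 0.421, 0.005], [0.421, 0.907, 0.001], [-0.004, 0.003, -1.0]]
wrist_force: [0.4, -1.4, -0.1]
width: 0.0164
gripper_force: 39.3
```

>>> play_rows:
  series:
    - [0.18, -0.4, 0, 0, 0, 0, 1.4]
    - [0.19, -0.42, 0, 0, 0, 0, 1.4]
    - [0, 0, 0, 0, 0, 0, 1.4]
    - [0, 0, 0, 0, 0, 0, 1.4]

```text
time: 7.63
position: [0.4562, 0.1296, 0.0981]
ee_rot: [[-0.907, 0.42, 0.005], [0.42, 0.907, 0.003], [-0.004, 0.005, -1.0]]
wrist_force: [2.1, 3.1, 4.0]
width: 0.0166
gripper_force: 40.0
```

>>> play_rows:
  series:
    - [0, 0, 0, 0, 0, 0, 4.5]
    - [0, 0, 0, 0, 0, 0, 5]
    - [0, 0, 0, 0, 0, 0, 5]
    - [0, 0, -3.5, 0, 0, 0, 5]
    - [0, 0, -4, 0, 0, 0, 5]

```text
time: 8.05
position: [0.4506, 0.127, 0.1683]
ee_rot: [[-0.907, 0.422, -0.01], [0.422, 0.907, -0.003], [0.008, -0.007, -1.0]]
wrist_force: [1.5, 0.6, 0.1]
width: 0.0505
gripper_force: 0.0
```

>>> play_rows:
  series:
    - [2, 0, -4, 0, 0, 0, 5]
    - [3, 0, -3, 0, 0, 0, 5]
    - [3, 0, 0, 0, 0, 0, 5]
    - [0, 0, 0, 0, 0, 0, 5]

```text
time: 8.38
position: [0.3802, 0.162, 0.2394]
ee_rot: [[-0.908, 0.419, 0.0], [0.419, 0.908, 0.001], [0.0, 0.001, -1.0]]
wrist_force: [-0.2, -0.9, -0.8]
width: 0.0506
gripper_force: 0.0
```

```bash
python3 lk.py pics/w3.png
python3 - <<'E'
from h import *
for n in ['scene','side']:
    P=cam(n); im,D=env.read_camera(n)
    for r in env.place_of(n,'throttle_knob')[:2]: print(n,round(r['score'],2),np.round(r['at']),atz(n,r['at'],.125,P).round(4))
    m=mask(im,'red'); q=cloud(n,m,D,P); q=q[(np.hypot(q[:,0]-.46,q[:,1]-.13)<.05)]; print(len(q), q.mean(0) if len(q) else '')
E
```

```text
8.3833 [0.38022743 0.16202801 0.23941122] 0.05055814321404376 [-0.2382651  -0.90179048 -0.79449806]
throttle_knob 0.71 [259. 271.] [0.4567 0.1305 0.125 ]
outlet_seat 0.8 [156. 355.] [ 0.5642 -0.091   0.082 ]
outlet_seat 0.72 [466. 173.] [0.4784 0.4068 0.082 ]
stud_tip 0.97 [151. 363.] [ 0.555  -0.0861  0.108 ]
green 212 [265. 227.] [0.4397 0.1471 0.0651] [0.4407 0.1462 0.0663]
red 381 [258. 261.] [0.4515 0.1316 0.1135] [0.4543 0.1303 0.125 ]
red 401 [ 65. 296.] [ 0.4383 -0.2348  0.0292] [ 0.4402 -0.2415  0.04  ]
scene 0.71 [267. 146.] [0.4588 0.1277 0.125 ]
27 [0.46342242 0.12472509 0.1078331 ]
side 0.52 [194. 170.] [0.4513 0.1309 0.125 ]
0
```

```bash
python3 -c "
import cv2
a=cv2.imread('pics/w3.png')[190:370,120:360]; cv2.imwrite('pics/c3.png',cv2.resize(a,None,fx=3,fy=3,interpolation=2))"
```

```text
(no output)
```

View pics/c3.png

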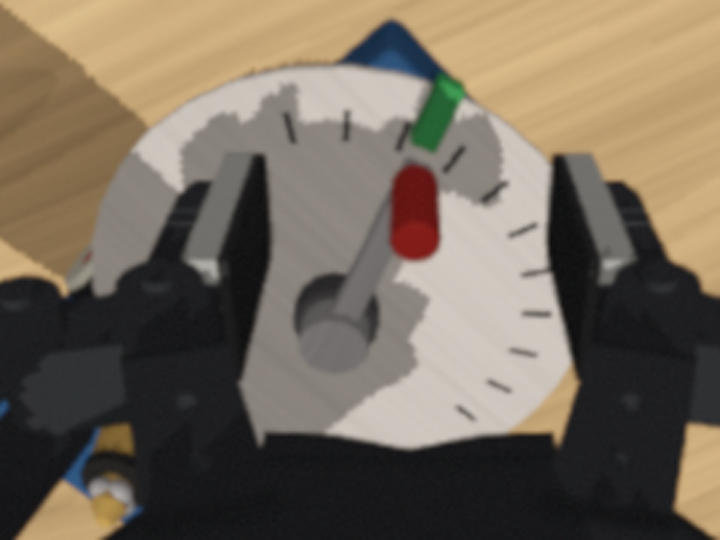

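The lever now lies in line with the green marker: hub at (335,345), knob at (413,240) and marker at (437,113) in the crop. Next is the cap.

>>> play_rows:
  series:
    - [-2.43, -2.84, 0, 0, 0, 0, 6]
    - [-2.43, -2.84, 0, 0, 0, 0, 6]
    - [-2.43, -2.84, 0, 0, 0, 0, 6]
    - [-2.43, -2.84, 0, 0, 0, 0, 6]
    - [-2.43, -2.84, 0, 0, 0, 0, 6]

```text
time: 9.2
position: [0.434, -0.0208, 0.2373]
ee_rot: [[-0.907, 0.421, -0.001], [0.421, 0.907, -0.0], [0.001, -0.0, -1.0]]
wrist_force: [1.0, 0.5, -0.2]
width: 0.0603
gripper_force: 0.0
```

>>> play_rows:
  series:
    - [-2.43, -2.84, 0, 0, 0, 0, 6]
    - [-2.43, -2.84, 0, 0, 0, 0, 6]
    - [-2.43, -2.84, 0, 0, 0, 0, 6]
    - [-2.43, -2.84, 0, 0, 0, 0, 6]
    - [-2.43, -2.84, 0, 0, 0, 0, 6]

```text
time: 9.62
position: [0.4842, -0.2013, 0.237]
ee_rot: [[-0.906, 0.422, -0.001], [0.422, 0.906, 0.0], [0.001, -0.0, -1.0]]
wrist_force: [0.5, 0.3, 0.5]
width: 0.0597
gripper_force: 0.0
```

>>> play_rows:
  series:
    - [-2.43, -2.84, 1, 0, 0, 0, 6]
    - [-2.43, -2.84, 1, 0, 0, 0, 6]
    - [0, 0, 1, 0, 0, 0, 6]
    - [0, 0, 0, 0, 0, 0, 6]
    - [0, 0, 0, 0, 0, 0, 6]

```text
time: 10.03
position: [0.5032, -0.2706, 0.2061]
ee_rot: [[-0.906, 0.422, -0.003], [0.422, 0.906, 0.002], [0.004, 0.001, -1.0]]
wrist_force: [-0.0, -0.8, 0.6]
width: 0.06
gripper_force: 0.0
```

```bash
python3 lk.py pics/w4.png
python3 - <<'E'
from h import *
n='wrist';P=cam(n)
for r in env.place_of(n,'cap')[:3]: print(round(r['score'],2),np.round(r['at']),atz(n,r['at'],0,P).round(4))
im,D=env.read_camera(n); cv2.imwrite('pics/c4.png',cv2.resize(im[90:330,100:420],None,fx=2,fy=2))
s=env.observe(); print(s['qpos'],s['ee_rot'])
E
```

```text
10.0333 [ 0.50320989 -0.27055594  0.2060774 ] 0.06002521457829708 [-0.02492687 -0.84221349  0.55694244]
outlet_seat 0.63 [436. 168.] [ 0.5604 -0.0884  0.082 ]
stud_tip 0.56 [455. 168.] [ 0.557 -0.081  0.108]
red 821 [253. 116.] [ 0.4412 -0.2447  0.0404] [ 0.4412 -0.2447  0.0404]
orange 761 [251. 192.] [ 0.5151 -0.2817  0.0371] [ 0.5177 -0.2836  0.0406]
0.91 [256. 115.] [ 0.4453 -0.2418  0.    ]
0.9 [254. 187.] [ 0.524  -0.2806  0.    ]
0.81 [209. 238.] [ 0.5622 -0.364   0.    ]
[-2.81386032e+01  2.25159046e+01  9.16454831e+00  7.65478649e+01
  1.59726850e-03 -3.31467952e+00] [[-9.07600894e-01  4.19831121e-01  1.56418099e-03]
 [ 4.19830356e-01  9.07602239e-01 -8.04935602e-04]
 [-1.75759118e-03 -7.38696116e-05 -9.99998453e-01]]
```

View pics/c4.png

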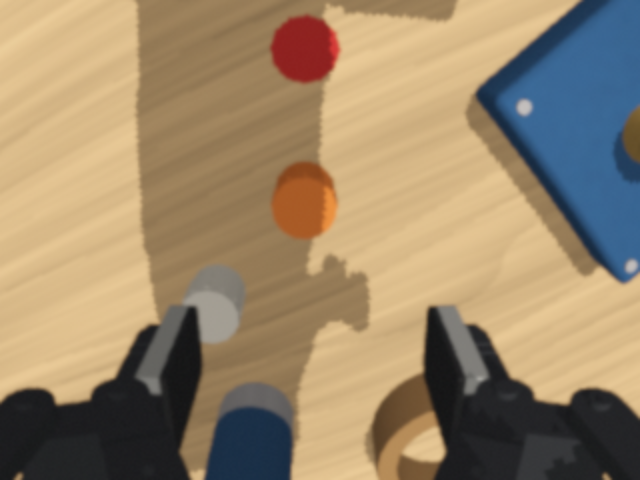

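The crop shows the orange cap top at (304,207), between red at (305,48) and white at (213,310). That fits the choice by description. I'll descend and grip it.

>>> play_rows:
  series:
    - [-1, -0.3, 2, 0, 0, 0, 6]
    - [-0.9, -0.3, 3, 0, 0, 0, 6]
    - [0, 0, 3, 0, 0, 0, 6]
    - [0, 0, 3, 0, 0, 0, 6]
    - [0, 0, 0, 0, 0, 0, 6]

```text
time: 10.75
position: [0.5152, -0.2814, 0.092]
ee_rot: [[-0.907, 0.42, -0.01], [0.42, 0.907, 0.005], [0.011, 0.001, -1.0]]
wrist_force: [-2.5, 1.2, -1.5]
width: 0.0602
gripper_force: 0.0
```

>>> play_rows:
  series:
    - [0, 0, 3, 0, 0, 0, 6]
    - [0, 0, 3, 0, 0, 0, 6]
    - [0, 0, 2, 0, 0, 0, 6]
    - [0, 0, 0.3, 0, 0, 0, 6]
    - [0, 0, 0, 0, 0, 0, 6]

```text
time: 11.17
position: [0.5188, -0.2836, 0.0151]
ee_rot: [[-0.907, 0.421, -0.001], [0.421, 0.907, 0.001], [0.001, 0.0, -1.0]]
wrist_force: [0.1, -0.5, 0.5]
width: 0.0598
gripper_force: 0.0
```

>>> play_rows:
  series:
    - [0, 0, 0, 0, 0, 0, 4.5]
    - [0, 0, 0, 0, 0, 0, 3]
    - [0, 0, 0, 0, 0, 0, 3]
    - [0, 0, 0, 0, 0, 0, 3]
    - [0, 0, 0, 0, 0, 0, 3]
  newtons: 80

```text
time: 11.58
position: [0.5212, -0.2852, 0.0179]
ee_rot: [[-0.907, 0.421, 0.005], [0.421, 0.907, -0.003], [-0.006, -0.0, -1.0]]
wrist_force: [-0.0, -0.0, 6.0]
width: 0.0343
gripper_force: 80.4
```

>>> play_rows:
  series:
    - [0, 0, 0, 0, 0, 0, 3]
    - [0, 0, -3, 0, 0, 0, 3]
    - [0, 0, -4, 0, 0, 0, 3]
    - [0, 0, -4, 0, 0, 0, 3]
    - [0, 0, -4, 0, 0, 0, 3]

```text
time: 12.0
position: [0.5188, -0.2841, 0.1674]
ee_rot: [[-0.907, 0.421, 0.001], [0.421, 0.907, -0.0], [-0.001, -0.0, -1.0]]
wrist_force: [1.1, -0.2, -0.1]
width: 0.0339
gripper_force: 79.8
```

>>> play_rows:
  series:
    - [0, 0, -2, 0, 0, 0, 3]
    - [0, 0, 0, 0, 0, 0, 3]

```text
time: 12.17
position: [0.5224, -0.2861, 0.1931]
ee_rot: [[-0.907, 0.421, 0.013], [0.421, 0.907, -0.007], [-0.014, -0.001, -1.0]]
wrist_force: [0.1, 0.2, 0.2]
width: 0.0338
gripper_force: 79.8
```

Run:
```python
from h import *
s=env.observe(); p=np.array(s['position']);print(p,s['wrist_force'])
# refine the outlet from fixed cameras: network seat/tip + brass/rubber via depth
for n in ['scene','side']:
    P=cam(n); im,D=env.read_camera(n)
    for k,z in [('outlet_seat',.082),('stud_tip',.108),('throttle_knob',.125),('cap',p[2]-.0151)]:
        for r in env.place_of(n,k)[:3]: print(n,k,round(r['score'],2),np.round(r['at'],1),atz(n,r['at'],z,P).round(4))
    m=mask(im,'orange'); q=cloud(n,m,D,P); q=q[np.hypot(*(q[:,:2]-p[:2]).T)<.06]
    if len(q): print('orange',len(q),q.mean(0),q.max(0),q.min(0))
    u,v=proj(n,[.556,-.083,.108],P).round().astype(int)
    vs,us=np.mgrid[v-10:v+25,u-20:u+20]; mm=np.zeros(D.shape,bool); mm[vs,us]=1
    q=cloud(n,mm,D,P); q=q[np.hypot(q[:,0]-.556,q[:,1]+.083)<.035]
    for lo,hi in [(.1,.112),(.085,.1),(.078,.085)]:
        a=q[(q[:,2]>lo)&(q[:,2]<hi)]
        if len(a): print(lo,len(a),a.mean(0).round(4),(a.max(0)/2+a.min(0)/2).round(4))
```

```text
[ 0.52244973 -0.28612345  0.19306339] [0.0817205  0.17055763 0.1624881 ]
scene outlet_seat 0.85 [212.8 199.7] [ 0.5672 -0.0884  0.082 ]
scene stud_tip 0.78 [211.4 188.9] [ 0.545  -0.0843  0.108 ]
scene throttle_knob 0.65 [264.7 143.7] [0.4463 0.1242 0.125 ]
scene cap 0.5 [138.3 188.6] [ 0.5217 -0.2873  0.178 ]
orange 55 [ 0.52153604 -0.29025793  0.21334552] [ 0.53426124 -0.28011136  0.21710409] [ 0.50451559 -0.30058923  0.20990495]
0.1 17 [ 0.5629 -0.0849  0.1035] [ 0.5629 -0.0848  0.1034]
0.085 32 [ 0.5645 -0.0845  0.0927] [ 0.56   -0.0824  0.0929]
0.078 48 [ 0.5668 -0.0856  0.0804] [ 0.561  -0.0849  0.0815]
side outlet_seat 0.97 [241.9 230.6] [ 0.5531 -0.0821  0.082 ]
side stud_tip 0.71 [242.  223.7] [ 0.553  -0.0838  0.108 ]
side throttle_knob 0.49 [193.5 169. ] [0.4501 0.1377 0.125 ]
side cap 0.71 [238.8 274.7] [ 0.512  -0.2967  0.178 ]
side cap 0.65 [263.2 347.8] [ 0.529  -0.4601  0.178 ]
side cap 0.63 [205.4 310.6] [ 0.4382 -0.3695  0.178 ]
orange 64 [ 0.52225671 -0.29562818  0.18728315] [ 0.53039028 -0.27580287  0.20557188] [ 0.50234534 -0.30270074  0.16650114]
```

>>> play_rows:
  series:
    - [0.1, 3.9, 0, 0, 0, 0, 3]
    - [0.1, 3.9, 0, 0, 0, 0, 3]
    - [0.1, 3.9, 0, 0, 0, 0, 3]
    - [0, 3.9, 0, 0, 0, 0, 3]
    - [0, 3.9, 0, 0, 0, 0, 3]

```text
time: 13.08
position: [0.5987, -0.1045, 0.1844]
ee_rot: [[-0.907, 0.422, -0.001], [0.422, 0.907, 0.0], [0.001, -0.0, -1.0]]
wrist_force: [0.5, 0.3, -1.5]
width: 0.034
gripper_force: 79.9
```

>>> play_rows:
  series:
    - [0, 0, 0, 0, 0, 0, 3]
    - [0, 0, 0, 0, 0, 0, 3]
    - [0, 0, 0, 0, 0, 0, 3]

```text
time: 13.33
position: [0.5981, -0.1059, 0.1841]
ee_rot: [[-0.907, 0.42, -0.001], [0.42, 0.907, -0.0], [0.001, -0.001, -1.0]]
wrist_force: [0.4, -0.9, -0.4]
width: 0.0339
gripper_force: 79.9
```

```bash
python3 lk.py pics/w5.png
python3 - <<'E'
from h import *
n='wrist';P=cam(n); im,D=env.read_camera(n)
u,v=proj(n,[.556,-.083,.108],P).round().astype(int); print(u,v)
vs,us=np.mgrid[max(v-45,0):v+45,u-45:u+45]; mm=np.zeros(D.shape,bool); mm[vs,us]=1
q=cloud(n,mm,D,P); q=q[np.hypot(q[:,0]-.556,q[:,1]+.083)<.035]
for lo,hi in [(.104,.112),(.095,.104),(.085,.095),(.078,.085)]:
    a=q[(q[:,2]>lo)&(q[:,2]<hi)]
    if len(a): print(lo,len(a),a.mean(0).round(4),(a.max(0)/2+a.min(0)/2).round(4),(a.max(0)-a.min(0)).round(3))
x0=max(u-90,0);y0=max(v-70,0);cv2.imwrite('pics/c5.png',cv2.resize(im[y0:y0+200,x0:x0+200],None,fx=3,fy=3)); print(x0,y0)
E
```

```text
13.3333 [ 0.59812563 -0.10589284  0.18414814] 0.03387234722409953 [ 0.38816767 -0.90177925 -0.40344142]
outlet_seat 0.69 [259. 149.] [ 0.5616 -0.0858  0.082 ]
stud_tip 0.59 [260. 146.] [ 0.5556 -0.083   0.108 ]
green 42 [ 18. 336.] [ 0.6778 -0.6532  0.0279] [ 0.6778 -0.6532  0.0279]
red 1032 [ 86. 110.] [ 0.4443 -0.2383  0.0334] [ 0.4423 -0.2431  0.0403]
orange 3105 [256. 256.] [ 0.5918 -0.1029  0.1979] [ 0.6015 -0.1071  0.2065]
262 146
0.104 204 [ 0.5572 -0.0825  0.1071] [ 0.5575 -0.0824  0.107 ] [0.012 0.013 0.006]
0.095 314 [ 0.5565 -0.0823  0.0992] [ 0.5575 -0.0826  0.0995] [0.022 0.022 0.009]
0.085 169 [ 0.5561 -0.0821  0.0933] [ 0.5579 -0.0826  0.0923] [0.025 0.026 0.005]
0.078 985 [ 0.5565 -0.0819  0.0824] [ 0.5577 -0.0825  0.0812] [0.039 0.038 0.006]
172 76
```

View pics/c5.png

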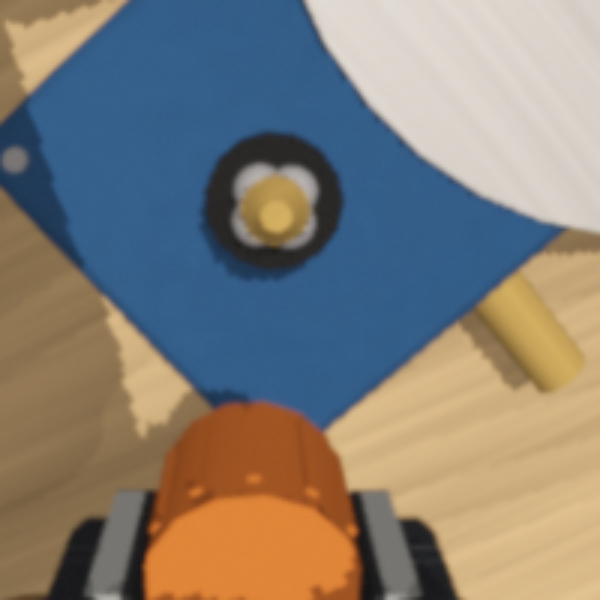

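Run:
```python
from h import *
from scipy.optimize import least_squares
n='wrist';P=cam(n); s=env.observe(); p=np.array(s['position']); R=np.array(s['ee_rot']); im,D=env.read_camera(n)
q=cloud(n,mask(im,'orange'),D,P); q=q[np.hypot(*(q[:,:2]-p[:2]).T)<.04]
t=(q-p)@R; print(p,len(q),q[:,2].min(),q[:,2].max(), np.percentile(q[:,2],[2,98]))
w=t[(q[:,2]<q[:,2].max()-.006)&(q[:,2]>.175)]
f=least_squares(lambda c:np.hypot(w[:,0]-c[0],w[:,1]-c[1])-.018,[0,0],loss='soft_l1',f_scale=.001); print('cap in tool',f.x,len(w),abs(f.fun).mean())
print('shift cm',(R.T@(np.array([.5577,-.0825,0])-np.r_[p[:2],0]))[:2]*100)
```

```text
[ 0.59794995 -0.10747372  0.18479193] 3128 0.16773849892575793 0.2089523130240431 [0.17255949 0.20809742]
cap in tool [ 0.00199717 -0.00015511] 1286 0.0003928053012280014
shift cm [4.70371963 0.55899344]
```

>>> play_rows:
  series:
    - [2.2, 0.25, 0, 0, 0, 0, 3]
    - [2.2, 0.25, 0, 0, 0, 0, 3]
    - [0.05, 0, 2, 0, 0, 0, 3]
    - [0, 0, 2, 0, 0, 0, 3]
    - [0, 0, 1, 0, 0, 0, 3]

```text
time: 14.05
position: [0.5587, -0.0831, 0.1332]
ee_rot: [[-0.907, 0.422, -0.002], [0.422, 0.907, 0.0], [0.002, -0.001, -1.0]]
wrist_force: [-0.9, 0.5, -1.2]
width: 0.0339
gripper_force: 79.9
```

>>> play_rows:
  series:
    - [0, 0, 0, 0, 0, 0, 3]
    - [0, 0, 0, 0, 0, 0, 3]
    - [0, 0, 0, 0, 0, 0, 3]

```text
time: 14.3
position: [0.561, -0.0832, 0.1357]
ee_rot: [[-0.907, 0.422, 0.002], [0.422, 0.907, -0.0], [-0.001, 0.0, -1.0]]
wrist_force: [0.3, -0.2, -0.5]
width: 0.0335
gripper_force: 79.9
```

Run:
```python
from h import *
n='wrist';s=env.observe(); p=[];
for i in range(4): env.read_camera('wrist'); s=env.observe(); p.append(s['position'])
p=np.mean(p,0); R=np.array(s['ee_rot']); c=p+R@[.002,0,0]; print(p,s['wrist_force'],'err cm',R.T@(np.array([.5577,-.0825,c[2]])-c)*100)
```

```text
[ 0.56108248 -0.08309282  0.13585096] [ 0.55314365 -0.30127829 -0.32633978] err cm [ 0.13173126 -0.08877426 -0.00028973]
```

>>> play_rows:
  series:
    - [0.13, -0.09, 0.5, 0, 0, 0, 3]
    - [0, 0, 0.6, 0, 0, 0, 3]
    - [0, 0, 0.6, 0, 0, 0, 3]
    - [0, 0, 0.4, 0, 0, 0, 3]
    - [0, 0, 0, 0, 0, 0, 3]

```text
time: 14.92
position: [0.5588, -0.083, 0.1129]
ee_rot: [[-0.907, 0.421, 0.0], [0.421, 0.907, 0.0], [-0.0, 0.0, -1.0]]
wrist_force: [0.8, -0.8, 0.0]
width: 0.0336
gripper_force: 80.1
```

>>> play_rows:
  series:
    - [0, 0, 0.2, 0, 0, 0, 3]
    - [0, 0, 0.2, 0, 0, 0, 3]
    - [0, 0, 0.2, 0, 0, 0, 3]
    - [0, 0, 0, 0, 0, 0, 3]
    - [0, 0, 0, 0, 0, 0, 3]

```text
time: 15.33
position: [0.5601, -0.0834, 0.1096]
ee_rot: [[-0.907, 0.421, 0.004], [0.421, 0.907, -0.001], [-0.004, 0.001, -1.0]]
wrist_force: [0.4, 0.0, 6.9]
width: 0.0338
gripper_force: 80.8
```

>>> play_rows:
  series:
    - [0, 0, 0.2, 0, 0, 0, 3]
    - [0, 0, 0.2, 0, 0, 0, 3]
    - [0, 0, 0, 0, 0, 0, 3]
    - [0, 0, 0, 0, 0, 0, 3]

```text
time: 15.67
position: [0.5588, -0.0831, 0.103]
ee_rot: [[-0.907, 0.421, -0.0], [0.421, 0.907, -0.0], [0.0, -0.0, -1.0]]
wrist_force: [4.8, 0.7, -5.0]
width: 0.0337
gripper_force: 80.1
```

>>> play_rows:
  series:
    - [0, 0, 0.2, 0, 0, 0, 3]
    - [0, 0, 0.2, 0, 0, 0, 3]
    - [0, 0, 0, 0, 0, 0, 3]
    - [0, 0, 0, 0, 0, 0, 3]

```text
time: 16.0
position: [0.5586, -0.083, 0.0999]
ee_rot: [[-0.907, 0.421, 0.0], [0.421, 0.907, 0.0], [-0.0, 0.0, -1.0]]
wrist_force: [1.8, -0.8, -1.1]
width: 0.0339
gripper_force: 80.7
```

>>> play_rows:
  series:
    - [0, 0, 0.15, 0, 0, 0, 3]
    - [0, 0, 0.15, 0, 0, 0, 3]
    - [0, 0, 0, 0, 0, 0, 3]
    - [0, 0, 0, 0, 0, 0, 3]
    - [0, 0, 0, 0, 0, 0, 3]

```text
time: 16.42
position: [0.5586, -0.0831, 0.0977]
ee_rot: [[-0.907, 0.421, 0.001], [0.421, 0.907, -0.0], [-0.001, 0.0, -1.0]]
wrist_force: [-1.2, 0.9, 6.3]
width: 0.0336
gripper_force: 81.2
```

>>> play_rows:
  series:
    - [0, 0, 0.15, 0, 0, 0, 3]
    - [0, 0, 0, 0, 0, 0, 3]
    - [0, 0, 0, 0, 0, 0, 3]
    - [0, 0, 0, 0, 0, 0, 3]

```text
time: 16.75
position: [0.5586, -0.083, 0.0966]
ee_rot: [[-0.907, 0.421, 0.001], [0.421, 0.907, -0.0], [-0.001, 0.0, -1.0]]
wrist_force: [-1.2, -0.0, 9.5]
width: 0.0337
gripper_force: 81.5
```

Run:
```python
from h import *
F=[];
for n in ['scene','side','wrist']:
    P=cam(n); im,D=env.read_camera(n); s=env.observe(); F.append(s['wrist_force'][2])
    for k,z in [('throttle_knob',.125),('cap',.079)]:
        for r in env.place_of(n,k)[:1]: print(n,k,round(r['score'],2),atz(n,r['at'],z,P).round(4))
print(F,s['position'],s['time'])
a=np.mean(F)
if a>7.5: print(env.job_done())
```

```text
scene throttle_knob 0.64 [0.4565 0.1211 0.125 ]
scene cap 0.75 [ 0.5914 -0.3665  0.079 ]
side throttle_knob 0.5 [0.4456 0.1498 0.125 ]
side cap 0.66 [ 0.4314 -0.3035  0.079 ]
wrist cap 0.94 [ 0.533  -0.2628  0.079 ]
[np.float64(8.951173147168348), np.float64(8.186430827704097), np.float64(8.408983565348805)] [ 0.55861026 -0.08307471  0.09666872] 17.1
the job is handed in; nothing more can be done
None
```

I handed the job in with the throttle lever pointing at the green marker and the orange cap clicked onto the outlet, still gripped and pressed down at about 8–9.5 N (seal squeezed about 3 mm by my estimate); the hand-in call gave no verdict back.

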